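# Push the rack train home and shut the gate

### The arm

A 6-joint arm with a two-finger parallel gripper is mounted at the origin on a cart in front of the work surface, level with it; the furniture and walls round the work are solid. World frame = base frame: x ahead of the robot, y to its left, z up, the work surface at z = 0. Lengths are in m, angles in rad, forces in N, time in s.
With the tool pointing down it reaches from about 0.4 to 0.825 m from the base axis. Payload 7 kg.
Tool frame: the origin (TCP) lies at the very end of the fingers, on their centre line; the grasp point (between the pads) lies 19 mm behind it (arm.grip_point_offset is the distance from the TCP to the grasp point, in m); z points along the fingers, y is the line along which they close (so a half turn about z gives the same grasp; the last joint's range is limited). The gripper opens to 88 mm and grips with 3 to 60 N. Pads are 19 mm wide; open, the fingers measure 130 mm over their backs; the gripper's body (78 mm by 193 mm) begins 47 mm behind the grasp point.
Start: joints at [0.288, 0.359, 0.012, 0, -1.224, -0.288], TCP at [0.675, -0, 0.227] pointing down, gripper open.
Joint ranges: [-3.07, 3.07], [-1.43, 2.12], [-1.02, 1.25], [-3.03, 1.67], [-3.05, -0], [-3.03, 3.03]. Speed limits (rad/s): [2.39, 2.39, 3.01, 3.14, 3.14, 3.14].

### API

Orientations are given as [roll, pitch, yaw] about the fixed x, y, z axes, in that order (R = Rz(yaw) Ry(pitch) Rx(roll)).
In Python, from station import arm, cams gives the robot as it stands.
- The arm moves only by the shell command python3 -m handwheel 'ROWS' [FORCE]. ROWS is JSON, a list that holds one entry, the list of rows, each a list of 7 numbers: the shift along the tool's x, y, z normalised to -1 to 1, where 1 is 0.08 m, then the turn, a rotation vector about the tool's x, y, z normalised to -1 to 1, where 1 is 0.5 rad, then the closure in counts, from 0 (fully open) to 255 (shut). In form: [[[x, y, z, wx, wy, wz, hand], ...]]. A call has 1 to 5 rows; each row is the pose to reach, as a shift and turn from the pose commanded when the call began, along the tool's axes at that moment; what a row does not reach only later rows make up. A row lasts 1/8 s, in which the tool goes at most 62.5 mm and 10.7 degrees, less where a joint would pass 70% of its speed; a pose out of reach is approached as far as the arm can. A call with a number of a shift or a turn outside -1 to 1 is refused whole. A call with a gripper value outside its range is refused whole. The fingers move at their own pace and stop on an object; FORCE is the grip in N (left out, the last holds). Time passes only in rows, so rows that repeat a pose let the fingers close. It gives the time, the measured TCP pose, the force, the opening and the grip force at its end, in the units of the state.
- arm.get_state(): the state, without advancing time (a new reading comes with each control period).
- cams.grab_frame(name): name is "scene" or "side" or "wrist"; returns the picture (384x512x3 uint8, blue, green, red); there is no depth.
- cams.camera_info(name): a dict with "camera_matrix" (3x3 intrinsics, pixels), "R" (3x3) and "t" (3): a world point X has camera coordinates R X + t; the wrist camera has in their place "hand_eye" (4x4, takes a point from camera to tool coordinates, whose origin is the TCP and whose axes are the flange's). Camera axes: x right, y down, z forward; pixel columns grow to the right and rows downward; lengths in m; the calibration is good to about 2 mm. A picture is of the moment at which its call begins: read the wrist's pose just before it. camera_info takes no time and is no camera call.
- arm.job_done(): hands the job in; it is judged then, once.
The state is a dict: "t": time; "q": joint angles; "qd": joint speeds; "joint_efforts": joint torques, N m; "eef_pos": TCP position; "ee_rot": TCP orientation; "force": force on the tool from outside, world axes, zero at the start; "moment": the same for the moment, N m; "width": finger opening in m; "gripper_force": force on a finger pad.
Only numpy, scipy, OpenCV 4.12 (cv2) and the standard library are available. Lean on these libraries where they do the work, as an engineer would, in place of code of your own. Each camera call takes 0.05 s, during which the arm holds its last target. There are 200 camera calls.

### The job

Push the three blue tube racks along their guide rail as one row, touching only the rear rack (the one farthest from the dark end stop), until the front rack sits against the end stop. Then push the red swing gate shut across the rail behind them, as far as it goes. Push only: do not lift or tip the racks, and leave the timer, bottles and tape beside the rail where they are.

Things in the scene. Friction and masses are not known exactly. Their poses are not given: they have to be found in the camera images.
- rail: fixed aluminium guide rail, a straight channel open at the top and at its rear (-x) end, 340 x 102 mm. Origin: centre of its underside, on the bench top. x: along the channel toward the end stop, y: across it, z: up. Floor 6 mm above the bench; two side walls 8 mm thick, 22 mm high, 86 mm apart inside; floor runs from x = -170 to +170 mm. The dark steel end stop, 46 mm high, closes the +x end. The rail is screwed down and cannot move.
- stop_face (a point): front face of the rubber bumpers of the end stop, at rail x = +150 mm, y = 0, 28 mm above the bench; with the racks home the racks' centres lie 28, 84 and 140 mm before this face (rack_3, rack_2, rack_1)
- rack_1: moulded blue tube rack with a few capped tubes fixed in it, 56 (along the rail) x 82 (across it) x 46 mm high, about 0.13 kg, loose on the rail floor (tubes reach 54 mm above its underside); the REAR rack of the row, farthest from the stop, the only one to push; at the start its centre is 35 to 95 mm behind the rail's origin; origin: centre of its underside, 28 mm from its front and rear faces; x: along the rail to the stop, z up
- rack_2: moulded blue tube rack with a few capped tubes fixed in it, 56 (along the rail) x 82 (across it) x 46 mm high, about 0.13 kg, loose on the rail floor (tubes reach 54 mm above its underside); the middle rack, touching the other two (0.5 mm gaps); not to be touched by the robot; origin: centre of its underside, 28 mm from its front and rear faces; x: along the rail to the stop, z up
- rack_3: moulded blue tube rack with a few capped tubes fixed in it, 56 (along the rail) x 82 (across it) x 46 mm high, about 0.13 kg, loose on the rail floor (tubes reach 54 mm above its underside); the front rack, nearest the stop; not to be touched by the robot; origin: centre of its underside, 28 mm from its front and rear faces; x: along the rail to the stop, z up
- gate (a joint): angle (rad) of the red swing gate about its upright post: near 0 or below = open, its arm pointing back along the rail (-x) outside the wall; it grows as the arm swings inward to 1.571 = fully shut, its arm pointing along rail +y square across the channel (mechanical stop there). Limits -0.35 to 1.571. At angle q the arm points along (-cos q, sin q) in the rail's x, y. Stiff hinge (friction 0.04 N m, under 1 N at the end), stays where it is left
- gate_pivot (a point): hinge axis of the gate, on a post beside the near (-y) wall at rail x = -30 mm, y = -61 mm; the point is at half the arm's height, 36 mm above the bench. Post top is 50 mm above the bench
- gate_end (a point): far end of the gate's arm, 88 mm from the pivot. The arm is a red bar 10 mm thick, 20 mm high (26 to 46 mm above the bench); when shut, its front face is about 6 mm behind the rear rack at home
- unit_corner (a point): foot of the right-hand front corner, nearest the rail, of the tall black power unit (fixed, 360 mm high) that stands left of the rail's rear end; its front face runs from here about 140 mm to the left (world +y) and 95 mm toward the robot (world -x). Come to the rail from the robot's side, not past or across this unit
- timer: bystander, must stay where it is: white square bench timer 62 x 66 x 19 mm; origin: centre of its underside
- red_bottle: bystander, must stay where it is: white bottle with red cap, 54 mm diameter, 105 mm high; origin: centre of its underside
- dropper: bystander, must stay where it is: small white bottle with pinkish cap, 34 mm diameter, 70 mm high; origin: centre of its underside
- tape: bystander, must stay where it is: roll of yellow tape lying flat, 62 mm diameter, 19 mm high; origin: centre of its underside
Things that resemble listed ones, but are neither listed nor needed, are in the scene too. Leave any purple look-alike of the rack_1 alone.

How it is judged:
By the outcome, as a careful person would: the job done as asked, in the order asked, and still so for the second after the job is handed in, with the robot touching nothing.
It also fails if it takes over 53 s, if anything falls off the work surface, if the arm or the gripper's body presses on something with over 40 N, if the wrist force passes 120 N, or if a joint passes its speed limit or range.

## Working session

There is one attempt and no reset: what is moved stays moved. The work goes in short steps, Python scripts to look and compute and a shell command to move; the robot and the scene stay as the last step left them, time stands still between calls to the robot, and variables do not carry over. Pictures are saved under pics/ and viewed, at most 10 in all, crops included, and the job is handed in when it is done.

```bash
ls; mkdir -p pics; python3 - <<'E'
from station import arm,cams
import cv2,numpy as np
s=arm.get_state();print({k:np.round(s[k],3).tolist() for k in('t','eef_pos','ee_rot','force','width')})
for n in('scene','side'):
    f=cams.grab_frame(n);cv2.imwrite(f'pics/{n}0.png',f)
    i=cams.camera_info(n);print(n,np.round(i['camera_matrix'],1).tolist(),np.round(i['R'],3).tolist(),np.round(i['t'],3).tolist())
f=cams.grab_frame('wrist');cv2.imwrite('pics/wrist0.png',f);print(cams.camera_info('wrist'))
E
```

```text
pics
{'t': 0.0, 'eef_pos': [0.675, -0.0, 0.226], 'ee_rot': [3.14, -0.0, -1.571], 'force': [0.711, 0.258, -0.009], 'width': 0.088}
scene [[476.0, 0.0, 267.0], [0.0, 476.0, 189.4], [0.0, 0.0, 1.0]] [[0.589, -0.808, -0.006], [-0.659, -0.476, -0.582], [0.468, 0.347, -0.813]] [-0.437, 0.382, 0.729]
side [[460.1, 0.0, 258.3], [0.0, 460.1, 186.1], [0.0, 0.0, 1.0]] [[0.112, 0.994, 0.001], [0.868, -0.098, -0.487], [-0.484, 0.056, -0.873]] [0.01, -0.499, 1.26]
{'camera_matrix': array([[336.88631761,   0.        , 251.74079751],
       [  0.        , 336.88631761, 200.43785269],
       [  0.        ,   0.        ,   1.        ]]), 'hand_eye': array([[-1.71050805e-04, -9.55635549e-01, -2.94551639e-01,
         8.09390770e-02],
       [ 9.99999931e-01, -2.60395857e-04,  2.64105622e-04,
        -6.24298782e-04],
       [-3.29088748e-04, -2.94551573e-01,  9.55635528e-01,
        -1.59051299e-01],
       [ 0.00000000e+00,  0.00000000e+00,  0.00000000e+00,
         1.00000000e+00]])}
```

View pics/scene0.png

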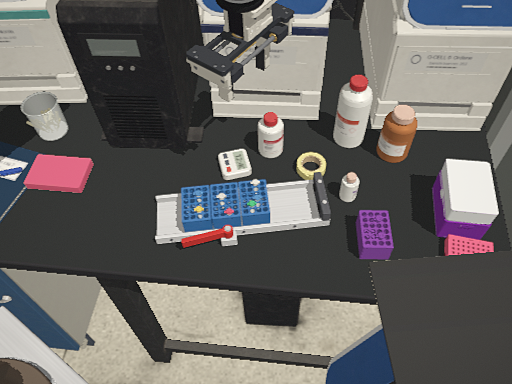

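View pics/side0.png

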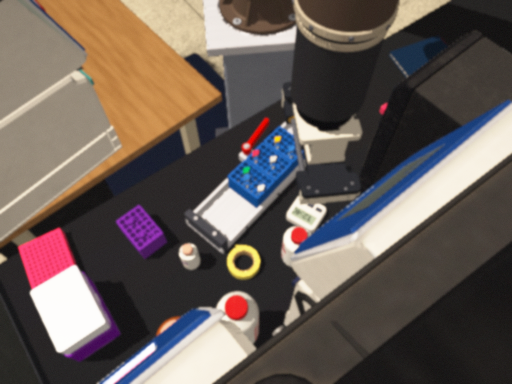

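The scene shows the blue rack row at (182–268, 180–230), with the end stop on the right at (322,196). The gate post is at (229,233) and its arm tip at (184,243). Candidates for rack_1 are the leftmost blue rack at (197,207) and the purple block at (375,234). The blue one fits, because it is in the rail and farthest from the dark stop. I'll confirm that in an enlarged crop.

```bash
cat > h.py <<'E'
import numpy as np,cv2
from station import arm,cams
def ray(n,uv,z):
    i=cams.camera_info(n);K,R,t=map(np.array,(i['camera_matrix'],i['R'],i['t']))
    c=-R.T@t;d=R.T@np.linalg.solve(K,[*uv,1.]);return c+d*(z-c[2])/d[2]
def proj(n,X):
    i=cams.camera_info(n);K,R,t=map(np.array,(i['camera_matrix'],i['R'],i['t']))
    p=K@(R@np.array(X)+t);return p[:2]/p[2]
E
python3 - <<'E'
import cv2
f=cv2.imread('pics/scene0.png')
cv2.imwrite('pics/crop.png',cv2.resize(f[165:255,140:340],None,fx=4,fy=4,interpolation=cv2.INTER_CUBIC))
from h import *
for uv,z in [((155,242),0),((157,196),.022),((328,224),.022),((229,231),.05),((184,243),.036),((204,140),0)]: print(uv,ray('scene',uv,z).round(4))
E
```

```text
(155, 242) [0.4057 0.0248 0.    ]
(157, 196) [0.4788 0.0837 0.022 ]
(328, 224) [ 0.6252 -0.2317  0.022 ]
(229, 231) [ 0.4885 -0.0979  0.05  ]
(184, 243) [ 0.4252 -0.0403  0.036 ]
(204, 140) [0.6629 0.1193 0.    ]
```

View pics/crop.png

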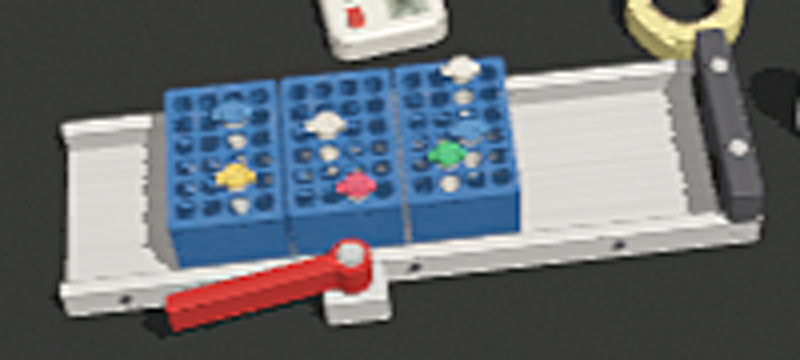

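View pics/wrist0.png

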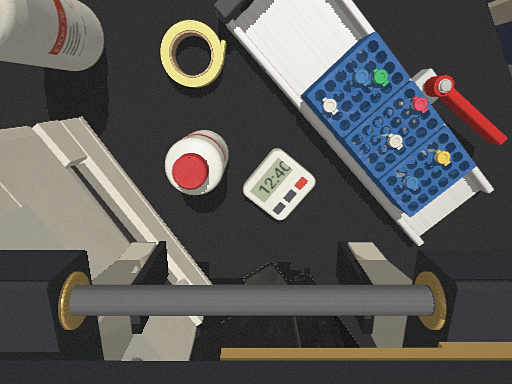

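The crop confirms rack_1 is the leftmost blue rack (crop 165–290, 80–265), touching rack_2. The red gate is outside the near wall, with its post cap at crop (352,252) and tip at (170,312). In the wrist view the rear rack has the yellow cap at (443,157), and the gate arm runs from (445,87) to (500,138).

```bash
python3 - <<'E'
from h import *
from scipy.optimize import least_squares
from scipy.spatial.transform import Rotation as Ro
c=lambda x,y:((x+.5)/4-.5+140,(y+.5)/4-.5+165)
# wrist cam helper
s=arm.get_state();T=np.eye(4);T[:3,:3]=Ro.from_euler('xyz',s['ee_rot']).as_matrix();T[:3,3]=s['eef_pos']
i=cams.camera_info('wrist');W=T@i['hand_eye'];Kw=i['camera_matrix']
def wr(uv,z):
    d=W[:3,:3]@np.linalg.solve(Kw,[*uv,1.]);o=W[:3,3];return o+d*(z-o[2])/d[2]
P={'rearfar':(c(65,125),.022),'rearnear':(c(62,290),.022),'frontnear':(c(760,224),.022),'gatecap':(c(352,252),.050),'tip_top_front':(c(167,298),.046),'tip_top_b':(c(175,322),.046),
'r1 rearfar top':(c(165,90),.052),'r1 rearnear top':(c(175,222),.052),'r3 frontfar':(c(503,58),.052),'r3frontnear':(c(518,188),.052)}
for k,(uv,z) in P.items(): print(k,ray('scene',uv,z).round(4))
print('wrist')
for k,uv,z in [('rearfar',(420,242),.022),('rearnear',(491,189),.022),('gatecap',(445,86),.05),('tip',(501,138),.046),('r1 rearfar',(411,216),.052),('r1 rearnear',(474,167),.052),('r3 ff',(302,95),.052),('r3 fn',(375,32),.052),('r1r2 far',(381,177),.052)]: print(k,wr(uv,z).round(4))
E
```

```text
rearfar [0.4777 0.0857 0.022 ]
rearnear [0.4071 0.0198 0.022 ]
frontnear [ 0.6336 -0.2302  0.022 ]
gatecap [ 0.4927 -0.0913  0.05  ]
tip_top_front [ 0.4252 -0.0359  0.046 ]
tip_top_b [ 0.4179 -0.0473  0.046 ]
r1 rearfar top [0.5102 0.041  0.052 ]
r1 rearnear top [ 0.4559 -0.0144  0.052 ]
r3 frontfar [ 0.6238 -0.0825  0.052 ]
r3frontnear [ 0.5657 -0.1339  0.052 ]
wrist
rearfar [0.4776 0.082  0.022 ]
rearnear [0.4077 0.0177 0.022 ]
gatecap [ 0.4928 -0.0905  0.05  ]
tip [ 0.4264 -0.0415  0.046 ]
r1 rearfar [0.5078 0.0388 0.052 ]
r1 rearnear [ 0.4517 -0.0134  0.052 ]
r3 ff [ 0.6275 -0.0824  0.052 ]
r3 fn [ 0.5644 -0.1363  0.052 ]
r1r2 far [ 0.544  -0.0031  0.052 ]
```

```bash
cat >> h.py <<'E'
O=np.array([.558,-.0725]);a=-.83;U=np.array([np.cos(a),np.sin(a)]);V=np.array([-U[1],U[0]])
w2r=lambda p:np.array([(np.array(p[:2])-O)@U,(np.array(p[:2])-O)@V])*1000
E
python3 - <<'E'
from h import *
for n,uv,z in [('bottle cap',(270,118),.105),('bottle low',(270,156),0),('tape',(311,165),.019),('dropper',(349,177),.07),('timer',(235,163),.019)]:
    p=ray('scene',uv,z);print(n,p.round(3),w2r(p).round(0))
E
python3 -m handwheel '[[[-0.1,0.5,0,0,0,-0.35,255],[-0.14,1,0,0,0,-0.7,255],[-0.14,1,0.3,0,0,-1,255],[-0.14,1,0.3,0,0,-1,255]]]' 20
```

```text
bottle cap [ 0.724 -0.022  0.105] [ 74. 157.]
bottle low [ 0.712 -0.03   0.   ] [ 73. 143.]
tape [ 0.731 -0.124  0.019] [155.  93.]
dropper [ 0.713 -0.22   0.07 ] [213.  15.]
timer [0.64  0.01  0.019] [ -6. 117.]
t: 0.65
eef_pos: [0.5936, 0.0111, 0.2013]
ee_rot: [3.139, 0.001, -1.072]
force: [-0.2, -1.0, 0.5]
width: 0.0528
gripper_force: 0.0
```

```bash
python3 -m handwheel '[[[-0.5,0.5,0,0,0,-0.3,255],[-1,1,0,0,0,-0.484,255],[-1,1,0.3,0,0,-0.484,255],[-1,1,0.3,0,0,-0.484,255]]]'
```

```text
t: 1.15
eef_pos: [0.4859, 0.043, 0.1784]
ee_rot: [3.14, 0.0, -0.831]
force: [0.2, -1.3, 0.1]
width: 0.0131
gripper_force: 0.0
```

```bash
python3 -m handwheel '[[[-0.16,0.3,0,0,0,0,255],[-0.16,0.3,0.5,0,0,0,255],[-0.16,0.3,1,0,0,0,255],[-0.16,0.3,1,0,0,0,255]]]' && python3 - <<'E'
from h import *
s=arm.get_state();print(w2r(s['eef_pos']),s['width'])
cv2.imwrite('pics/s1.png',cv2.resize(cams.grab_frame('scene')[130:260,120:340],None,fx=3,fy=3))
E
```

```text
t: 1.65
eef_pos: [0.4594, 0.0354, 0.0971]
ee_rot: [3.136, 0.001, -0.831]
force: [0.1, -0.2, 0.8]
width: 0.0006
gripper_force: 0.0
[-1.46194696e+02  4.20048998e-02] 0.000571499133168617
```

View pics/s1.png

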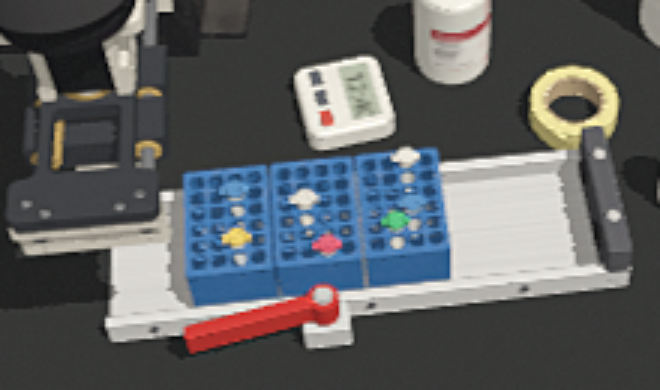

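The closed gripper is behind rack_1, whose rear edge is at about (185,240), and is centred across the rail. Next I lower it and approach.

```bash
python3 -m handwheel '[[[0,0,0.5,0,0,0,255],[0,0,0.85,0,0,0,255],[0,0,0.96,0,0,0,255],[0,0,0.96,0,0,0,255]]]'; python3 -m handwheel '[[[0.06,0,0,0,0,0,255],[0.12,0,0,0,0,0,255],[0.18,0,0,0,0,0,255],[0.24,0,0,0,0,0,255],[0.3,0,0,0,0,0,255]]]'; python3 -c "
from h import *
print(w2r(arm.get_state()['eef_pos']))"
```

```text
t: 2.2
eef_pos: [0.4611, 0.0366, 0.0227]
ee_rot: [-3.141, -0.0, -0.829]
force: [-0.8, -0.9, -0.2]
width: 0.0005
gripper_force: 0.0
t: 2.82
eef_pos: [0.4765, 0.0186, 0.0219]
ee_rot: [-3.141, 0.0, -0.829]
force: [-3.2, 4.0, 4.4]
width: 0.0005
gripper_force: 2.6
[-122.21853719    1.29699   ]
```

```bash
for i in 1; do python3 -m handwheel '[[[0.07,0,0,0,0,0,255],[0.14,0,0,0,0,0,255],[0.21,0,0,0,0,0,255],[0.28,0,0,0,0,0,255],[0.35,0,0,0,0,0,255]]]'; done;  python3 -m handwheel '[[[0.07,0,0,0,0,0,255],[0.14,0,0,0,0,0,255],[0.21,0,0,0,0,0,255],[0.28,0,0,0,0,0,255],[0.35,0,0,0,0,0,255]]]'; python3 -c "
from h import *
print(w2r(arm.get_state()['eef_pos']))
cv2.imwrite('pics/s2.png',cv2.resize(cams.grab_frame('scene')[130:260,120:340],None,fx=3,fy=3))"
```

```text
t: 3.45
eef_pos: [0.495, -0.0021, 0.0218]
ee_rot: [3.141, 0.001, -0.829]
force: [-2.2, 5.0, 4.0]
width: 0.0002
gripper_force: 2.7
t: 4.08
eef_pos: [0.5138, -0.0228, 0.0217]
ee_rot: [3.141, 0.001, -0.829]
force: [-3.7, 4.9, 4.3]
width: 0.0004
gripper_force: 2.7
[-66.53291114   0.88798298]
```

View pics/s2.png

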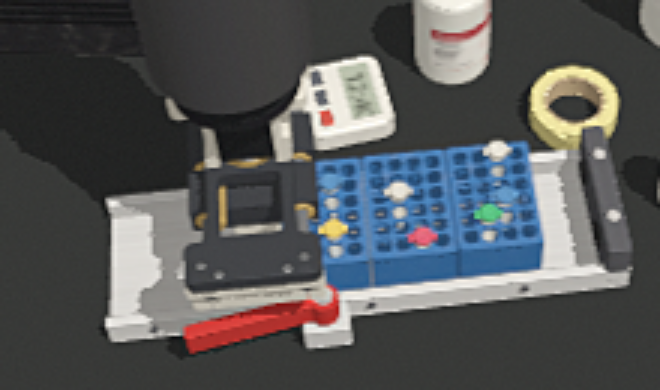

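The row has moved up evenly; rack_3's front edge is at (540,255), about 40 mm short of the stop. I'll continue and go slower near the end.

```bash
python3 -m handwheel '[[[0.07,0,0,0,0,0,255],[0.14,0,0,0,0,0,255],[0.21,0,0,0,0,0,255],[0.28,0,0,0,0,0,255],[0.34,0,0,0,0,0,255]]]'; python3 -m handwheel '[[[0.02,0,0,0,0,0,255],[0.04,0,0,0,0,0,255],[0.06,0,0,0,0,0,255],[0.08,0,0,0,0,0,255],[0.1,0,0,0,0,0,255]]]'; python3 -c "
from h import *
print(w2r(arm.get_state()['eef_pos']))"
```

```text
t: 4.75
eef_pos: [0.5327, -0.0431, 0.0217]
ee_rot: [3.141, 0.0, -0.829]
force: [-3.1, 4.0, 1.3]
width: 0.0003
gripper_force: 2.0
t: 5.38
eef_pos: [0.5378, -0.0487, 0.0217]
ee_rot: [3.141, 0.0, -0.829]
force: [-6.3, 8.5, 4.2]
width: 0.0006
gripper_force: 5.6
[-31.17272365   1.12614468]
```

```bash
python3 -m handwheel '[[[0.015,0,0,0,0,0,255],[0.03,0,0,0,0,0,255],[0.03,0,0,0,0,0,255]]]'; python3 -c "
from h import *
print(w2r(arm.get_state()['eef_pos']))
cv2.imwrite('pics/s3.png',cv2.resize(cams.grab_frame('scene')[150:250,160:340],None,fx=4,fy=4,interpolation=2))"
```

```text
t: 5.75
eef_pos: [0.5377, -0.049, 0.0217]
ee_rot: [3.141, 0.003, -0.829]
force: [-11.1, 16.2, 8.0]
width: 0.0002
gripper_force: 9.8
[-31.04439449   0.88539533]
```

View pics/s3.png

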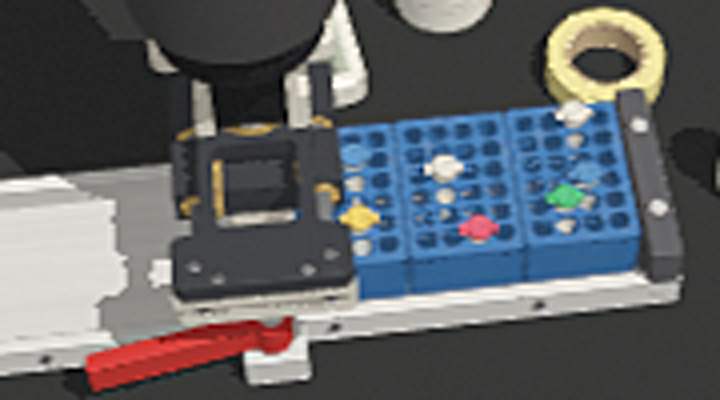

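Pushing further raised the force to 20 N with no motion, and rack_3 meets the stop at (640,185), so the row is home. I'll back off, lift, and go round to the outside of the gate.

```bash
python3 -m handwheel '[[[-0.1,0,0,0,0,0,255],[-0.3,0,0,0,0,0,255],[-0.3,0,-0.6,0,0,0,255],[-0.3,0,-1,0,0,0,255],[-0.3,0,-1,0,0,0,255]]]'; python3 -m handwheel '[[[-0.2,0.5,0,0,0,0,255],[-0.4,1,0,0,0,0,255],[-0.4,1,0,0,0,0,255]]]';  python3 -c "
from h import *
print(w2r(arm.get_state()['eef_pos']))
f=cams.grab_frame('side');cv2.imwrite('pics/side1.png',cv2.resize(f[90:260,160:340],None,fx=3,fy=3))"
```

```text
t: 6.42
eef_pos: [0.5249, -0.0321, 0.1045]
ee_rot: [-3.137, -0.003, -0.828]
force: [0.1, 0.5, -1.2]
width: 0.0001
gripper_force: 0.0
t: 6.8
eef_pos: [0.4393, -0.0641, 0.101]
ee_rot: [3.14, 0.001, -0.83]
force: [0.7, 0.5, -0.0]
width: 0.0005
gripper_force: 0.0
[-86.31304499 -81.90697213]
```

```bash
python3 -m handwheel '[[[-0.03,0.44,0,0,0,0,255],[-0.03,0.44,0,0,0,0,255],[-0.03,0.44,0.4,0,0,0,255],[-0.03,0.44,0.8,0,0,0,255],[-0.03,0.44,0.87,0,0,0,255]]]'; python3 -m handwheel '[[[0,0,0,0,0,0,255]]]'; python3 -c "
from h import *
print(w2r(arm.get_state()['eef_pos']))
cv2.imwrite('pics/s4.png',cv2.resize(cams.grab_frame('scene')[150:275,140:340],None,fx=4,fy=4,interpolation=2))"
```

```text
t: 7.48
eef_pos: [0.4146, -0.0852, 0.0304]
ee_rot: [3.138, 0.002, -0.829]
force: [0.1, -0.5, -0.5]
width: 0.0007
gripper_force: 0.0
t: 7.6
eef_pos: [0.4158, -0.085, 0.0322]
ee_rot: [3.141, 0.0, -0.828]
force: [0.0, 0.2, 0.3]
width: 0.0009
gripper_force: 0.0
[ -86.73754783 -113.39337571]
```

View pics/s4.png

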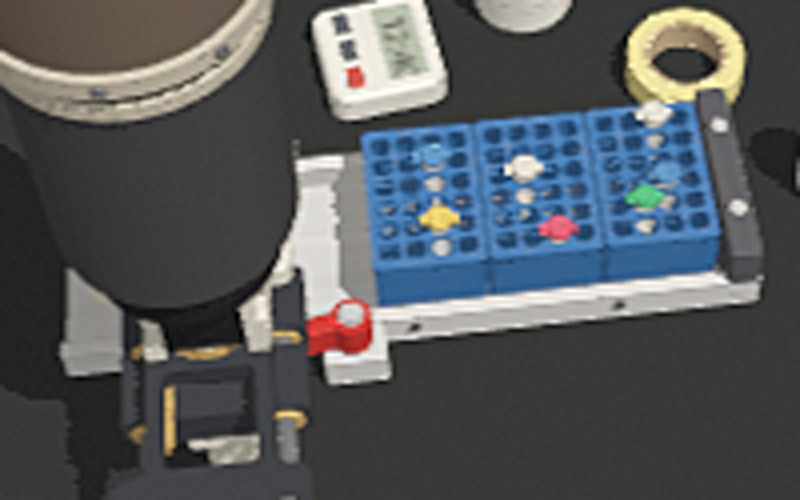

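The racks sit at the stop (718,185) and the gripper is outside the gate arm. Now I swing the gate in.

```bash
python3 -m handwheel '[[[-0.03,-0.12,0,0,0,0,255],[-0.05,-0.24,0,0,0,0,255],[-0.06,-0.36,0,0,0,0,255],[-0.06,-0.48,0,0,0,0,255],[-0.06,-0.6,0,0,0,0,255]]]';python3 -c "
from h import *
print(w2r(arm.get_state()['eef_pos']))"
```

```text
t: 8.28
eef_pos: [0.4477, -0.0488, 0.0321]
ee_rot: [3.141, 0.0, -0.829]
force: [-1.0, -1.1, 0.3]
width: 0.0008
gripper_force: 0.6
[-91.88079695 -65.41337557]
```

```bash
python3 -m handwheel '[[[0.03,-0.14,0,0,0,0,255],[0.075,-0.28,0,0,0,0,255],[0.15,-0.35,0,0,0,0,255],[0.23,-0.41,0,0,0,0,255],[0.31,-0.46,0,0,0,0,255]]]'; python3 -c "
from h import *
print(w2r(arm.get_state()['eef_pos']))"
```

```text
t: 8.9
eef_pos: [0.4919, -0.0428, 0.0322]
ee_rot: [-3.141, -0.0, -0.829]
force: [-1.3, 0.9, -1.0]
width: 0.0006
gripper_force: 0.6
[-66.56174487 -28.74010823]
```

Now the last 20 mm or so, up to the mechanical stop.

```bash
python3 -m handwheel '[[[0.06,-0.03,0,0,0,0,255],[0.12,-0.06,0,0,0,0,255],[0.17,-0.08,0,0,0,0,255],[0.21,-0.08,0,0,0,0,255],[0.23,-0.08,0,0,0,0,255]]]';  python3 -m handwheel '[[[0.015,0,0,0,0,0,255],[0.03,0,0,0,0,0,255],[0.03,0,0,0,0,0,255]]]'; python3 -c "
from h import *
print(w2r(arm.get_state()['eef_pos']))"
```

```text
t: 9.52
eef_pos: [0.5087, -0.0519, 0.0323]
ee_rot: [-3.141, -0.0, -0.829]
force: [0.6, 0.5, -0.7]
width: 0.0009
gripper_force: 0.5
t: 9.9
eef_pos: [0.509, -0.0523, 0.0321]
ee_rot: [-3.141, 0.002, -0.829]
force: [-6.1, 12.2, 5.0]
width: 0.0003
gripper_force: 6.9
[-47.96139956 -22.54177075]
```

The force rose to 14 N with the motion stalled at x = -48 mm (finger face at -35 mm), so the gate is at its mechanical stop. I'll retreat and check.

```bash
python3 -m handwheel '[[[-0.1,0,0,0,0,0,255],[-0.3,0,0,0,0,0,255],[-0.4,0,-0.6,0,0,0,255],[-0.4,0,-1,0,0,0,255],[-0.4,0,-1,0,0,0,255]]]'; python3 -m handwheel '[[[-0.5,0,-0.5,0,0,0,255],[-0.5,0,-1,0,0,0,255],[-0.5,0,-1,0,0,0,255]]]'; python3 -c "
from h import *
cv2.imwrite('pics/s5.png',cv2.resize(cams.grab_frame('scene')[130:275,140:360],None,fx=3.5,fy=3.5,interpolation=2))"
```

```text
t: 10.52
eef_pos: [0.4896, -0.0292, 0.1148]
ee_rot: [-3.137, -0.003, -0.828]
force: [0.3, -0.1, -0.2]
width: 0.0009
gripper_force: 0.0
t: 10.9
eef_pos: [0.4624, 0.0003, 0.1945]
ee_rot: [-3.137, -0.002, -0.828]
force: [0.8, 0.3, -0.9]
width: 0.0003
gripper_force: 0.0
```

View pics/s5.png

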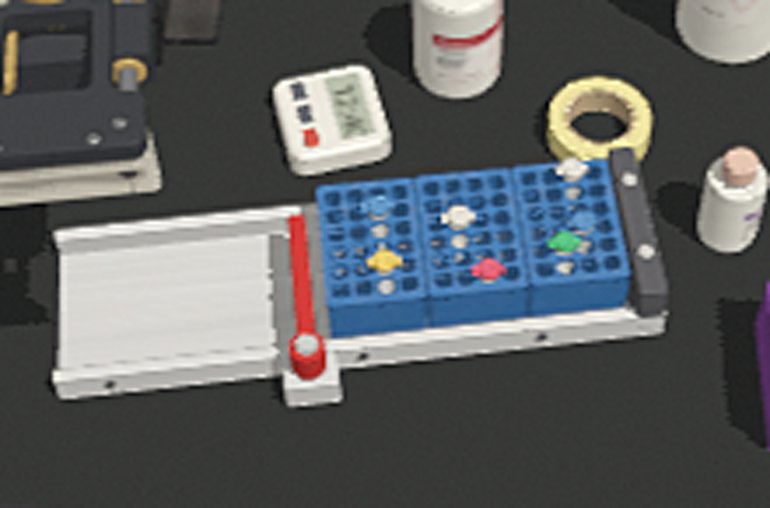

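The gate runs square across the rail, from (308,350) to (298,218). The racks are against the stop at (630,235), and the timer, bottles and tape look to be where they were.

```bash
python3 -c "
from station import arm
print(arm.job_done())"
```

```text
the job is handed in; nothing more can be done
None
```

The three racks are against the end stop, the red gate is shut behind them at its mechanical stop, the timer, bottles and tape look unmoved in the last picture, and the job was handed in at about 11 s.

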